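# Lock a fresh filter cartridge into the fume extractor

## Robot

A 7-joint arm with a two-finger parallel gripper is mounted at the origin on the work surface. World frame = base frame: x ahead of the robot, y to its left, z up, the work surface at z = 0. Lengths are in m, angles in rad, forces in N, time in s.
With the tool pointing down it reaches from about 0.35 to 0.9 m from the base axis. Payload 8.1 kg.
Tool frame: the origin (TCP) lies midway between the tips of the shut fingers; the grasp point (between the pads) lies 19 mm behind it; z points along the fingers, y is the direction in which the jaws open and shut (so a half turn about z gives the same grasp; the last joint's range is limited). The gripper opens to 85 mm and grips with 20 to 120 N. Pads are 22 mm wide; open, the fingers measure 114 mm over their backs; the gripper's body (76 mm by 85 mm) begins 54 mm behind the grasp point. The pads swing forward as they close: fully open they stand 13 mm farther back than shut.
Start: joints at [1.13, 0.434, 0.025, 1.573, -0.012, 1.134, -0.075], TCP at [0.207, -0.59, 0.231] pointing down, gripper open.
Joint ranges: [-2.62, 2.62], [-0.44, 2.09], [-1.27, 1.32], [0.08, 2.57], [-1.32, 4.46], [0.12, 2], [-2.74, 2.74]. Speed limits (rad/s): [2.22, 2.22, 3.01, 3.01, 3.14, 3.14, 3.14].

## Interface

Orientations are given as a 3x3 rotation matrix whose columns are the frame's x, y, z axes.
In Python, from rig import env gives the robot as it stands.
- The arm moves only by the shell command python3 -m pendant 'ROWS' [FORCE]. ROWS is JSON, a list of rows, each a list of 7 numbers: the turn, a rotation vector about the tool's x, y, z in rad, then the shift along the tool's x, y, z in m, then the finger opening in m, from 0 to 0.0854. A call has 1 to 12 rows; each row is the pose to reach, as a shift and turn from the pose measured when the call began, along the tool's axes at that moment; what a row does not reach only later rows make up. A row lasts 1/8 s, in which the tool goes at most 62.5 mm and 10.7 degrees, less where a joint would pass 70% of its speed; a pose out of reach is approached as far as the arm can. A call with a gripper value outside its range is refused whole. The fingers move at their own pace and stop on an object; FORCE is the grip in N (left out, the last holds). Time passes only in rows, so rows that repeat a pose let the fingers close. It gives the time, the measured TCP pose, the force and the opening at its end, in the units of the state.
- env.sense(): the state, without advancing time (a new reading comes with each control period).
- env.get_image(name): name is "side" or "top" or "wrist"; returns a dict with "frame" (400x640x3 uint8, red, green, blue), "fx", "fy", "cx", "cy" (pixels), "position" and "orientation" of the camera in the world. Camera axes: x right, y up, looking along -z (the intrinsics and any distortion apply to the point x, -y, -z); pixel columns grow to the right and rows downward; lengths in m; the calibration is good to about 2 mm. A picture is of the moment at which its call begins. There is no depth.
- env.job_done(): hands the job in, once; it reports no verdict.
Trained networks look in the newest picture that a camera, given by its name, has taken for a name from the list of things; names that differ only in an ending like _2 or _b are one class to them, and where a whole thing is asked for, a point or a joint stands for the part that bears it (a point fixed in the world has none). Each returns a list of dicts, best first, with "confidence" (0 to 1); they miss things now and then, are a little off and sometimes report something else, mostly with a low value. They report only what shows in the picture. A call takes as long as a camera call. They do not tell look-alikes from the thing itself.
- env.masks_of(camera, thing): "mask" (400x640 bool, what is visible of it) and "extent" ([left, top, width, height] as shares, 0 to 1, of the picture: columns of its width, rows of its height, round what is visible of it).
- env.place_of(camera, thing): "location" ([column, row] as shares, 0 to 1, of the picture: columns of its width, rows of its height: a listed point, or the origin of a listed thing).
The state is a dict: "time_s": time; "joint_pos": joint angles; "qd": joint speeds; "joint_torque": joint torques, N m; "eef_pos": TCP position; "ee_rot": TCP orientation; "ft_force": force on the tool from outside, world axes, zero at the start; "torque": the same for the moment, N m; "gripper_width": finger opening in m.
Only numpy, scipy, OpenCV 4.12 (cv2) and the standard library are available. Lean on these libraries where they do the work, as an engineer would, in place of code of your own. Each camera call takes 0.05 s, during which the arm holds its last target.

## Task

Fit the fresh filter cartridge (white with a green grip bar) into the socket on top of the welding-fume extractor: push it straight down through the slots against the spring, turn it clockwise a quarter turn to the stop, and ease off so that it springs up into its locked position, then let go. The socket ring is never bolted on quite true, so feel your way in and press and turn gently, never forcing it. Leave the spent cartridge and everything else on the bench alone.

Things in the scene. Friction and masses are not known exactly. Their poses are not given: they have to be found in the camera images.
- cartridge_mid (a point): Fresh filter cartridge, upright on the bench: white canister with green band and grip bar, 110 mm tall, 0.2 to 0.42 kg. Point on its axis, half-way up, 55 mm above its underside; z up, x along the grip bar and along the line of its two pins. A half turn about z makes no difference. Canister 80 mm diameter, from 30 to 76 mm above the underside.
- cartridge_bar (a point): Centre of the fresh cartridge's green grip bar, 93 mm above the underside, on the axis; axes as the cartridge's. Bar 64 mm long (x), 24 mm wide (y), from 76 to 110 mm above the underside; pinch it across its width from above.
- cartridge_foot (a point): Centre of the fresh cartridge's underside. Black spigot 30 mm long, 49 mm diameter, its lowest 8 mm tapering down to 36 mm. Two round steel pins of 10 mm diameter stick out at +x and -x to 31 mm from the axis, centres 14 mm above the underside. They are easily bent: push straight with no more than about 20 N and twist with no more than about 0.6 N m at the stop.
- inlet (a point): Nominal centre of the bayonet socket's mouth, level with the flange's top face, 142 mm above the bench. z up, x along the nominal line of the two entry slots. The true socket is off by up to 4 mm along x and along y and turned by up to 0.3 rad either way (white marks: slots, red marks: locked); its height is true. Bore 51 mm diameter, open for the spigot.
- flange (a point): Mid-point of the flange's thickness, 4 mm below the mouth. Flange 8 mm thick; entry slots for the pins, 12 mm wide, at +x and -x. A quarter turn clockwise (from above) from them are the locking pockets: recesses 4 mm deep, 12 mm wide, in the flange's underside. Rigid stops under the flange block turning anticlockwise and turning past the pockets.
- pad_top (a point): Top of the sprung pad in the socket (nominal, unpressed), 20 mm below the mouth. It pushes the spigot's underside up with 8 N at first, 0.4 N more per mm. The pins clear the flange from 7 mm of pad travel on; at 10 mm the canister's shoulder lands on the flange, a rigid stop. Locked and released, the pins sit up in the pockets at 3 mm of travel: it cannot lift or turn.
- extractor: Grey fume extractor, fixed box 220 x 200 mm, 100 mm high; on its lid stands the aluminium socket collar, 81 mm diameter (102 mm over the marks), 42 mm high. Origin under its centre on the bench, straight below the mouth; axes as the mouth's. Cartridge mid-point over the mouth point: 46 mm with the pins resting on the flange, 35 on meeting the pad, 28 pins clear, 25 at the stop, 32 locked.
- spent_mid (a point): Spent filter cartridge: same shape as the fresh one but dark grey with a black grip bar, standing on the bench; point half-way up its axis. Leave alone.
- hammer_grip (a point): Hammer lying at the back of the bench; leave alone.
- brush_grip (a point): Brush lying at the back of the bench; leave alone.
- tube: Steel tube offcut standing on end, 60 mm diameter, 90 mm tall; origin under its centre; leave alone.
- coupling: Brass pipe coupling, 48 mm diameter, 35 mm tall; origin under its centre; leave alone.
- spray: Orange spray can, 54 mm diameter, 150 mm tall; origin under its centre; leave alone.
- wrench_grip (a point): Wrench lying at the left near the robot; leave alone.
Not all that is in view belongs to the job. What is shaped like the part that bears cartridge_mid but purple or turquoise is not meant.

How it is judged:
On the way:
1. the fresh cartridge has been pushed down into the socket, pins through the slots and clear below the flange (point no more than 28.5 mm above the mouth, grip bar within 0.45 rad of the slot line) (z of cartridge_mid in the frame of inlet below 0.0285 m and horizontal distance between cartridge_mid and inlet below 0.009 m and angle between the x axis of cartridge_mid and the x axis of inlet, either way round below 0.45 rad), for 0.02 s.
At the end, for the whole second after the job is handed in: The fresh cartridge is in the extractor's socket, turned a quarter turn from the slots (grip bar within 0.42 rad of the mouth's y axis), sprung up into the locking pockets (its point 29.5 to 34.5 mm above the mouth, within 8 mm sideways), upright within 0.08 rad, at rest and released (z of cartridge_mid in the frame of inlet between 0.0295 and 0.0345 m and horizontal distance between cartridge_mid and inlet below 0.008 m and angle between the x axis of cartridge_mid and the y axis of inlet, either way round below 0.42 rad and angle between cartridge_mid's own z axis and vertical below 0.08 rad and linear speed of cartridge below 0.02 m/s and angular speed of cartridge below 0.1 rad/s); the robot touches nothing.
It fails at once if the cartridge is pressed or turned against the extractor with more than 45 N (contact force between cartridge and extractor above 45 N).
It fails at once if the gripper or arm bumps the extractor with more than 10 N (contact force between the arm and extractor above 10 N).
It fails at once if the fresh cartridge is tipped over (more than 0.5 rad) (angle between cartridge_mid's own z axis and vertical above 0.5 rad).
It fails at once if something else on the bench is moved by more than 20 mm (distance of any of spent_mid, hammer_grip, brush_grip, tube, coupling, spray, wrench_grip from where it was at the start of the episode above 0.02 m).
It also fails if it takes over 72 s, if anything falls off the work surface, if the arm or the gripper's body presses on something with over 40 N, if the wrist force passes 120 N, or if a joint passes its speed limit or range.

## Working session

There is one attempt and no reset: what is moved stays moved. The work goes in short steps, Python scripts to look and compute and a shell command to move; the robot and the scene stay as the last step left them, time stands still between calls to the robot, and variables do not carry over. Pictures are saved under pics/ and viewed, and the job is handed in when it is done.

```bash
ls; mkdir -p pics; python3 - <<'E'
from rig import env
import cv2
s=env.sense()
for k in s: print(k,s[k])
for n in ["side","top","wrist"]:
    im=env.get_image(n)
    cv2.imwrite(f"pics/{n}0.png",im["frame"][:,:,::-1])
    print(n,{k:im[k] for k in im if k!="frame"})
E
```

```text
pics
time_s 0.0
joint_pos [ 1.13039793  0.43523137  0.02495497  1.57411096 -0.01162459  1.13397425
 -0.07512319]
qd [ 1.84135069e-03 -4.16912857e-04 -3.57986037e-05  3.23563266e-04
  7.96093601e-04  1.57535211e-04  3.48608904e-04]
joint_torque [-4.25265544e-04 -6.70457911e+01  1.02555726e+00 -3.16207802e+01
  1.55709777e-02  1.27305105e-02 -5.97391909e-05]
eef_pos [ 0.2069278  -0.58921431  0.23051517]
ee_rot [[ 9.43515460e-01  3.31327905e-01 -6.29256343e-04]
 [ 3.31328483e-01 -9.43514356e-01  1.44812711e-03]
 [-1.13907470e-04 -1.57482087e-03 -9.99998753e-01]]
ft_force [ 0.23474098 -0.43286995  0.15266934]
torque [-0.01432244 -0.03741472 -0.02199407]
gripper_width 0.0855736755326198
side {'fx': 494.86035682140226, 'fy': 494.86035682140226, 'cx': 317.25564648170024, 'cy': 206.33681661423645, 'position': array([-0.16801109,  0.85931495,  1.24682771]), 'orientation': array([[-0.77850288,  0.45170459, -0.43577084],
       [-0.62763596, -0.55748156,  0.54340354],
       [ 0.00252367,  0.69654667,  0.71750705]])}
top {'fx': 462.2443614395752, 'fy': 462.2443614395752, 'cx': 321.72854928511344, 'cy': 203.01832859527252, 'position': array([3.20928658e-01, 4.38579250e-04, 1.36167710e+00]), 'orientation': array([[-0.0118009 ,  0.98227652, -0.18706571],
       [-0.999843  , -0.0140645 , -0.0107779 ],
       [-0.01321786,  0.18690916,  0.98228828]])}
wrist {'fx': 319.0641103088391, 'fy': 319.0641103088391, 'cx': 322.1637530956638, 'cy': 201.8629870141639, 'position': array([ 0.28072384, -0.56390525,  0.37308775]), 'orientation': array([[ 3.31076321e-01,  8.98917348e-01,  2.86942628e-01],
       [-9.43603929e-01,  3.15496336e-01,  1.00367755e-01],
       [-3.07031442e-04, -3.03989579e-01,  9.52675308e-01]])}
```

View pics/side0.png

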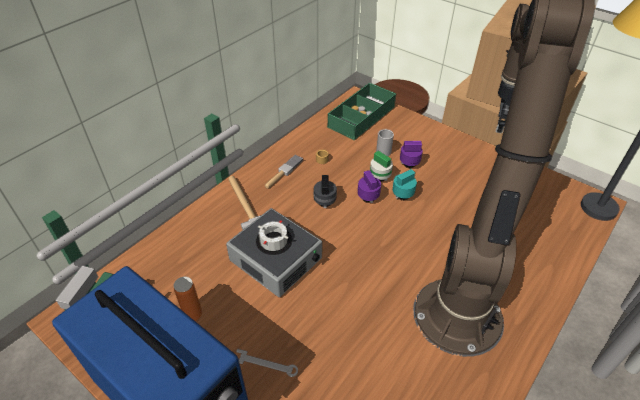

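View pics/top0.png

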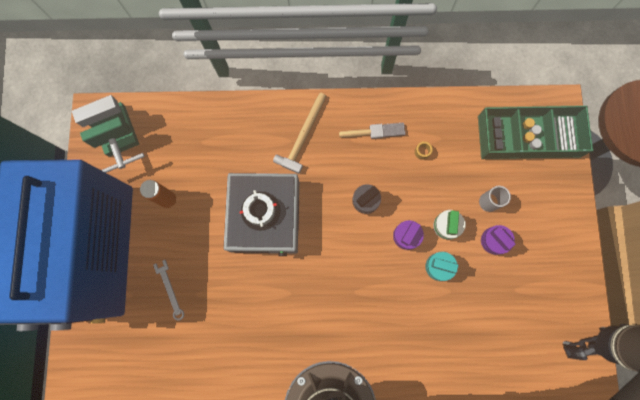

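```bash
cat > h.py <<'E'
import numpy as np, cv2
from rig import env
def ray(im,uv):
    d=np.array([(uv[0]-im["cx"])/im["fx"],-(uv[1]-im["cy"])/im["fy"],-1.0])
    d=im["orientation"]@d
    return np.array(im["position"]),d/np.linalg.norm(d)
def atz(im,uv,z):
    p,d=ray(im,uv); return p+d*(z-p[2])/d[2]
def tri(rays):
    A=np.zeros((3,3));b=np.zeros(3)
    for p,d in rays:
        M=np.eye(3)-np.outer(d,d);A+=M;b+=M@p
    x=np.linalg.solve(A,b)
    res=[np.linalg.norm((np.eye(3)-np.outer(d,d))@(x-p)) for p,d in rays]
    return x,res
def proj(im,P):
    c=im["orientation"].T@(np.asarray(P)-im["position"])
    return np.array([im["cx"]+im["fx"]*c[0]/-c[2],im["cy"]-im["fy"]*c[1]/-c[2]])
def places(cam,thing):
    return [(np.array(r["location"])*[640,400],round(float(r["confidence"]),2)) for r in env.place_of(cam,thing)]
E
python3 - <<'E'
from h import *
np.set_printoptions(precision=4,suppress=True)
ims={n:env.get_image(n) for n in ["side","top","wrist"]}
for t in ["cartridge_mid","cartridge_bar","cartridge_foot","inlet","flange","extractor","spent_mid","tube","coupling","spray"]:
    for c in ims:
        for uv,cf in places(c,t)[:4]:
            print(t,c,uv,cf)
E
```

```text
cartridge_mid side [369.792 189.6  ] 0.91
cartridge_mid side [380.672 164.32 ] 0.86
cartridge_mid side [403.52 184.6 ] 0.84
cartridge_mid side [411.328 152.8  ] 0.64
cartridge_mid top [440.896 266.   ] 0.94
cartridge_mid top [406.784 234.52 ] 0.79
cartridge_mid top [496. 244.] 0.77
cartridge_mid top [449.792 225.88 ] 0.64
cartridge_bar side [402.176 176.92 ] 0.96
cartridge_bar side [380.224 158.2  ] 0.81
cartridge_bar side [372.032 176.2  ] 0.73
cartridge_bar side [414.208 145.6  ] 0.61
cartridge_bar top [445.632 263.12 ] 0.81
cartridge_bar top [450.88 221.4 ] 0.65
cartridge_bar top [411.52 228.6 ] 0.61
cartridge_bar top [502.912 235.48 ] 0.6
cartridge_foot side [405.312 198.32 ] 0.95
cartridge_foot side [368.576 197.8  ] 0.86
cartridge_foot side [408. 165.] 0.72
cartridge_foot side [375.296 175.92 ] 0.61
cartridge_foot top [446.528 222.6  ] 0.82
cartridge_foot top [488.896 241.68 ] 0.79
cartridge_foot top [438.208 270.68 ] 0.69
cartridge_foot top [447.488 223.2  ] 0.61
inlet side [274.112 232.08 ] 0.68
inlet side [273.216 235.4  ] 0.53
inlet top [254.912 205.   ] 0.92
inlet top [267.712 213.48 ] 0.72
flange side [273.984 234.2  ] 0.89
flange side [322.368 158.88 ] 0.24
flange top [259.328 209.2  ] 0.76
extractor side [277.376 263.12 ] 0.75
extractor top [265.216 216.52 ] 0.9
spent_mid top [368.704 195.6  ] 0.93
tube side [382.4  152.08] 0.73
tube top [487.488 198.08 ] 0.76
coupling side [324.928 159.08 ] 0.53
coupling side [328.576 188.6  ] 0.16
coupling top [425.024 150.6  ] 0.57
spray side [189.376 312.2  ] 0.72
spray top [169.792 198.52 ] 0.94
```

Four cartridge-shaped candidates in the top image: white/green (450,224), purple (407,235) and (498,241), turquoise (442,266). The dark one at (367,199) is the spent cartridge. The white one with the green bar fits the description, so I'll check it in a crop and triangulate it.

```bash
python3 - <<'E'
from h import *
np.set_printoptions(precision=4,suppress=True)
S=env.get_image("side");T=env.get_image("top")
# crops
a=cv2.resize(T["frame"][180:300,380:540],None,fx=5,fy=5,interpolation=cv2.INTER_CUBIC)
cv2.imwrite("pics/crop_cart.png",a[:,:,::-1])
b=cv2.resize(T["frame"][160:260,210:310],None,fx=6,fy=6,interpolation=cv2.INTER_CUBIC)
cv2.imwrite("pics/crop_sock.png",b[:,:,::-1])
c=cv2.resize(S["frame"][120:210,330:450],None,fx=6,fy=6,interpolation=cv2.INTER_CUBIC)
cv2.imwrite("pics/crop_cart_s.png",c[:,:,::-1])
for n,s,t in [("mid",(380.7,164.3),(449.8,225.9)),("bar",(380.2,158.2),(450.9,221.4)),("foot",(375.3,175.9),(446.5,222.6)),("inlet",(274,233),(258,207)),("flange",(274,234.2),(259.3,209.2))]:
    print(n,*tri([ray(S,s),ray(T,t)]))
# colour centroid of green bar
for n,im,(x0,y0,x1,y1) in [("side",S,(360,140,400,190)),("top",T,(430,200,470,245))]:
    f=im["frame"][y0:y1,x0:x1].astype(int)
    m=(f[:,:,1]>f[:,:,0]+30)&(f[:,:,1]>f[:,:,2]+30)
    v,u=np.nonzero(m);print(n,m.sum(),u.mean()+x0,v.mean()+y0,u.min()+x0,u.max()+x0,v.min()+y0,v.max()+y0)
E
```

```text
mid [ 0.499  -0.3427  0.0699] [np.float64(0.0029743152228924948), np.float64(0.0029743152228923824)]
bar [ 0.5056 -0.3406  0.0968] [np.float64(0.000537391428153994), np.float64(0.0005373914281539133)]
foot [ 0.5204 -0.3535 -0.0067] [np.float64(0.004110095691518059), np.float64(0.0041100956915180635)]
inlet [0.543  0.1845 0.1329] [np.float64(0.003903128746793443), np.float64(0.0039031287467933807)]
flange [0.5406 0.1833 0.127 ] [np.float64(0.0009050031769709593), np.float64(0.0009050031769709377)]
side 215 381.0558139534884 161.5906976744186 371 390 151 176
top 218 453.0091743119266 222.10550458715596 448 458 211 233
```

View pics/crop_cart.png

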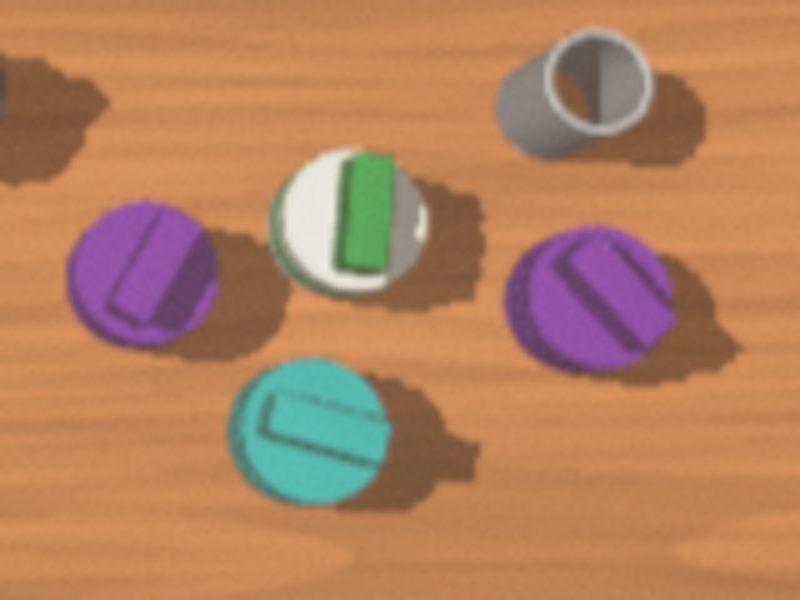

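View pics/crop_sock.png

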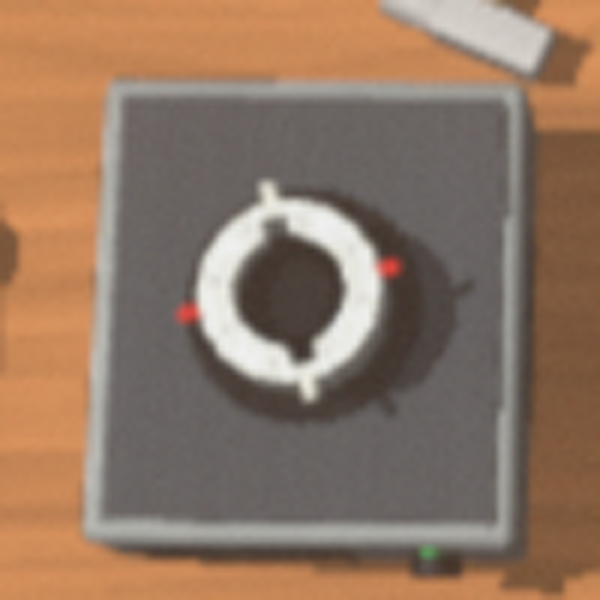

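View pics/crop_cart_s.png

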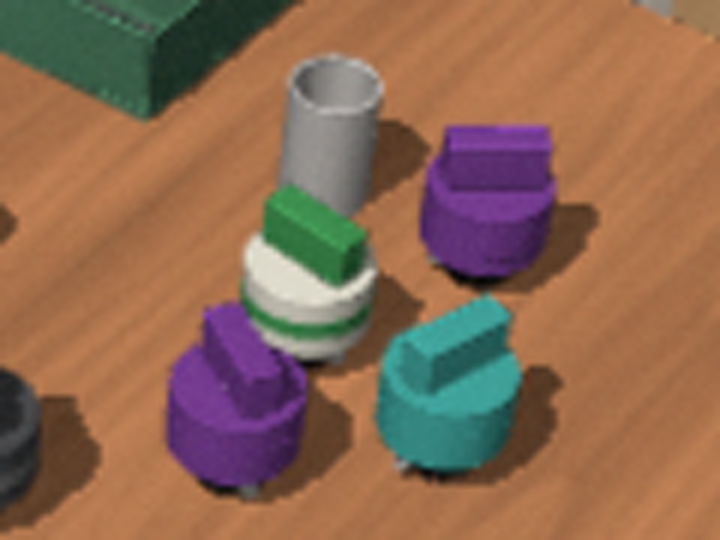

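White cartridge with the green bar and band is confirmed (crop centre ~(350,222) → top image (450,224)). The other lookalikes are solid purple or turquoise. White slot marks in the socket crop are at (268,188) and (309,392), red marks at (190,313) and (392,266).

```bash
python3 - <<'E'
from h import *
np.set_printoptions(precision=4,suppress=True)
T=env.get_image("top")
c=lambda x,y,s,ox,oy:(x/s+ox,y/s+oy)
W=[atz(T,c(x,y,6,210,160),.142) for x,y in [(268,188),(309,392)]]
R=[atz(T,c(x,y,6,210,160),.142) for x,y in [(190,313),(392,266)]]
print(W,R);print("mid",sum(W)/2,sum(R)/2)
d=W[0]-W[1];print("slot yaw",np.arctan2(d[1],d[0]),np.linalg.norm(d));d=R[0]-R[1];print("red",np.arctan2(d[1],d[0]),np.linalg.norm(d))
B=[atz(T,c(x,y,5,380,180),.11) for x,y in [(353,153),(395,155),(387,272),(337,268)]]
print(sum(B)/4,np.array(B)); d=B[0]+B[1]-B[2]-B[3]; print("bar yaw",np.arctan2(d[1],d[0]),np.linalg.norm(d)/2)
E0=[atz(T,c(x,y,6,210,160),.1) for x,y in [(110,85),(522,92),(510,530),(90,535)]]
print(sum(E0)/4,np.array(E0)); d=E0[0]+E0[1]-E0[2]-E0[3]; print("ext yaw",np.arctan2(d[1],d[0]),np.linalg.norm(d)/2)
for u in [(145,275),(315,432),(600,300)]: print(atz(T,c(*u,5,380,180),.076))
E
```

```text
[array([0.588 , 0.1948, 0.142 ]), array([0.4949, 0.1751, 0.142 ])] [array([0.5313, 0.2289, 0.142 ]), array([0.5514, 0.1386, 0.142 ])]
mid [0.5415 0.185  0.142 ] [0.5413 0.1837 0.142 ]
slot yaw 0.20848652535366347 0.09508603532706225
red 1.7897662376002328 0.09248504142221958
[ 0.5006 -0.3445  0.11  ] [[ 0.5331 -0.3384  0.11  ]
 [ 0.5317 -0.3612  0.11  ]
 [ 0.4674 -0.3526  0.11  ]
 [ 0.47   -0.3257  0.11  ]]
bar yaw -0.1658330954287684 0.06457864121209796
[0.5405 0.1821 0.1   ] [[0.6478 0.2767 0.1   ]
 [0.6415 0.0829 0.1   ]
 [0.4363 0.0887 0.1   ]
 [0.4365 0.2803 0.1   ]]
ext yaw -0.02272590915388136 0.20823776495752094
[ 0.4715 -0.2277  0.076 ]
[ 0.3836 -0.3169  0.076 ]
[ 0.4542 -0.4789  0.076 ]
```

```bash
python3 -m pendant '[[0,0,-0.18,0.03,-0.01,-0.005,0.06],[0,0,-0.36,0.06,-0.025,-0.01,0.06],[0,0,-0.54,0.09,-0.035,-0.02,0.06],[0,0,-0.72,0.12,-0.045,-0.02,0.06],[0,0,-0.9,0.15,-0.055,-0.02,0.06],[0,0,-1.08,0.18,-0.065,-0.02,0.06],[0,0,-1.26,0.21,-0.075,-0.02,0.06],[0,0,-1.44,0.24,-0.09,-0.02,0.06],[0,0,-1.62,0.27,-0.1,-0.02,0.06],[0,0,-1.8,0.3,-0.11,-0.02,0.06],[0,0,-1.98,0.33,-0.125,-0.02,0.06],[0,0,-2.16,0.358,-0.135,-0.02,0.06]]'; python3 -c "
from rig import env;s=env.sense();print(s['joint_pos'],s['eef_pos'],s['ee_rot'],s['ft_force'])"
```

```text
time_s: 3.45
eef_pos: [0.501, -0.3427, 0.2514]
ee_rot: [[-0.804, 0.595, 0.0], [0.595, 0.804, -0.0], [-0.0, 0.0, -1.0]]
ft_force: [-0.3, 0.4, 0.2]
gripper_width: 0.0599
[ 0.87985377  0.44806283 -0.53656004  1.55653437  0.23957962  1.20295193
  1.23341744] [ 0.50096303 -0.34268954  0.25142373] [[-8.03537759e-01  5.95253763e-01  1.65323980e-04]
 [ 5.95253767e-01  8.03537772e-01 -2.95634370e-05]
 [-1.50441809e-04  7.46543839e-05 -9.99999986e-01]] [-0.31541692  0.3739934   0.18229976]
```

```bash
python3 -m pendant '[[0,0,-0.16,0,0,0,0.06],[0,0,-0.32,0,0,0,0.06],[0,0,-0.47,0,0,0,0.06],[0,0,-0.47,0,0,0,0.06]]'; python3 - <<'E'
from h import *
np.set_printoptions(precision=4,suppress=True)
print(env.sense()["joint_pos"])
ims={n:env.get_image(n) for n in ["wrist","top"]}
cv2.imwrite("pics/w1.png",ims["wrist"]["frame"][:,:,::-1])
w=ims["wrist"]
print(w["position"])
for t in ["cartridge_mid","cartridge_bar"]:
  for uv,cf in places("wrist",t): print(t,uv,cf,atz(w,uv,.055 if "mid" in t else .093))
E
```

```text
time_s: 3.95
eef_pos: [0.5008, -0.3429, 0.2513]
ee_rot: [[-0.986, 0.168, 0.0], [0.168, 0.986, 0.0], [-0.0, 0.0, -1.0]]
ft_force: [-0.0, 0.3, -0.1]
gripper_width: 0.0596
[ 0.9469  0.4702 -0.642   1.5507  0.293   1.2186  1.6572]
[ 0.4248 -0.33    0.3938]
cartridge_mid [430.08 134.8 ] 0.96 [ 0.4775 -0.2251  0.055 ]
cartridge_mid [188.672 156.48 ] 0.93 [ 0.457  -0.4803  0.055 ]
cartridge_mid [316.672 187.52 ] 0.65 [ 0.5137 -0.3517  0.055 ]
cartridge_mid [316.032 176.32 ] 0.61 [ 0.5012 -0.3502  0.055 ]
cartridge_mid [328.   56.6] 0.55 [ 0.3857 -0.318   0.055 ]
cartridge_bar [329.92  51.8 ] 0.95 [ 0.3866 -0.3171  0.093 ]
cartridge_bar [175.488 165.68 ] 0.81 [ 0.4598 -0.4785  0.093 ]
cartridge_bar [438.016 138.   ] 0.79 [ 0.4758 -0.2298  0.093 ]
cartridge_bar [317.888 183.4  ] 0.68 [ 0.4999 -0.3474  0.093 ]
```

View pics/w1.png

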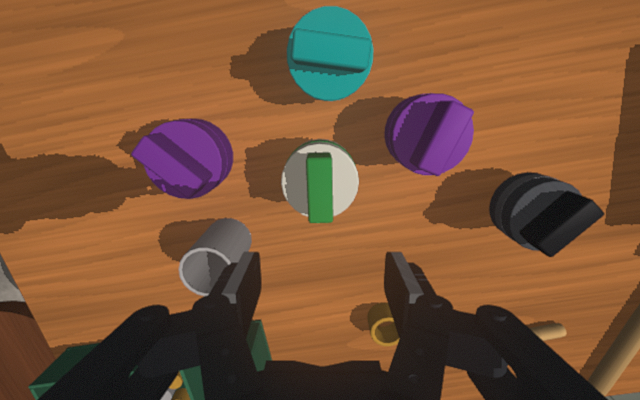

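Wrist view: fresh cartridge at (320,185), green bar nearly vertical. I'll fit its top face.

```bash
python3 - <<'E'
from h import *
np.set_printoptions(precision=4,suppress=True)
w=env.get_image("wrist")
f=w["frame"]; cv2.imwrite("pics/w1c.png",cv2.resize(f[130:240,270:370],None,fx=6,fy=5.4,interpolation=cv2.INTER_CUBIC)[:,:,::-1])
fi=f.astype(int); m=((fi[:,:,1]>fi[:,:,0]+30)&(fi[:,:,1]>fi[:,:,2]+30)); m[:,:280]=0;m[:,360:]=0;m[:140]=0;m[240:]=0
g=fi[:,:,1]; print(np.percentile(g[m],[5,25,50,75,95]))
thr=110
mt=(m&(g>thr)).astype(np.uint8)
cn,_=cv2.findContours(mt,cv2.RETR_EXTERNAL,cv2.CHAIN_APPROX_NONE)
cn=max(cn,key=len); r=cv2.minAreaRect(cn); b=cv2.boxPoints(r); print(r,b)
P=np.array([atz(w,p,.11) for p in b]);print(P,P.mean(0))
print([np.linalg.norm(P[i]-P[i-1]) for i in range(4)])
for i in range(4):
    d=P[i]-P[i-1]; print(np.arctan2(d[1],d[0]))
h=w["frame"]
T=env.get_image("top")
print(tri([ray(w,r[0]),ray(T,(453.8,222.4))]))
E
```

```text
[104. 134. 136. 137. 139.]
((319.9975891113281, 189.90249633789062), (64.32232666015625, 23.50520133972168), 88.60282135009766) [[307.4643 158.0375]
 [330.9625 157.4643]
 [332.5309 221.7675]
 [309.0327 222.3407]]
[[ 0.4711 -0.3515  0.11  ]
 [ 0.4742 -0.3307  0.11  ]
 [ 0.5352 -0.3391  0.11  ]
 [ 0.532  -0.3613  0.11  ]] [ 0.5031 -0.3456  0.11  ]
[np.float64(0.061659682741610475), np.float64(0.021030912814181364), np.float64(0.06161234061261865), np.float64(0.022408749790762357)]
2.9814101903214394
1.4250910446536145
-0.13783065968396782
-1.714592044570833
(array([ 0.5009, -0.3449,  0.112 ]), [np.float64(0.0008531526116986957), np.float64(0.0008531526116987506)])
```

View pics/w1c.png

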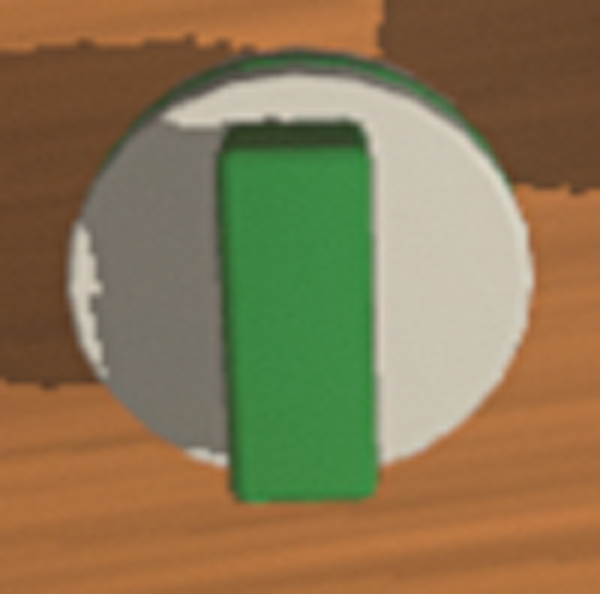

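```bash
python3 -m pendant '[[0,0,-0.02,-0.001,-0.002,0.04,0.06],[0,0,-0.02,-0.001,-0.002,0.085,0.06],[0,0,-0.02,-0.001,-0.002,0.125,0.06],[0,0,-0.02,-0.001,-0.002,0.15,0.06],[0,0,-0.02,-0.001,-0.002,0.169,0.06],[0,0,-0.02,-0.001,-0.002,0.169,0.06],[0,0,-0.02,-0.001,-0.002,0.169,0.03],[0,0,-0.02,-0.001,-0.002,0.169,0.015],[0,0,-0.02,-0.001,-0.002,0.169,0.015],[0,0,-0.02,-0.001,-0.002,0.169,0.015],[0,0,-0.02,-0.001,-0.002,0.169,0.015]]' 60;  python3 - <<'E'
from h import *
w=env.get_image("wrist");cv2.imwrite("pics/w2.png",w["frame"][:,:,::-1])
s=env.sense();print(s["ft_force"],s["torque"],s["gripper_width"])
E
```

```text
time_s: 5.62
eef_pos: [0.5025, -0.3453, 0.0839]
ee_rot: [[-0.989, 0.149, 0.002], [0.149, 0.989, -0.002], [-0.002, -0.001, -1.0]]
ft_force: [0.0, -1.1, 6.3]
gripper_width: 0.0232
[-0.32942034  0.0644156   5.68868106] [0.098653   0.14423264 0.03594735] 0.022826134965949034
```

View pics/w2.png

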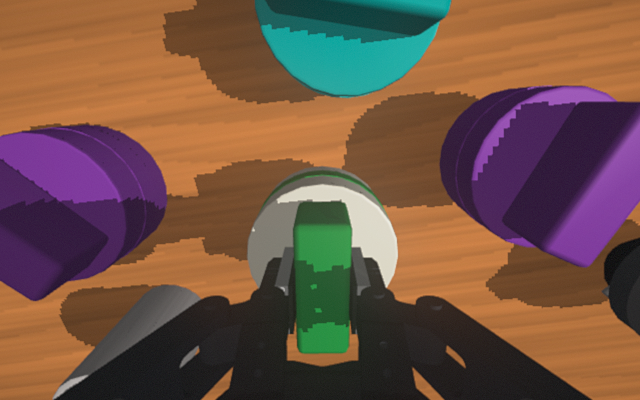

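```bash
python3 -m pendant '[[0,0,0,0,0,-0.01,0.015],[0,0,0,0,0,-0.04,0.015],[0,0,0,0,0,-0.08,0.015],[0,0,0,0,0,-0.12,0.015],[0,0,0,0,0,-0.16,0.015],[0,0,0,0,0,-0.19,0.015],[0,0,0,0,0,-0.2,0.015],[0,0,0,0,0,-0.2,0.015]]';  python3 - <<'E'
from h import *
np.set_printoptions(precision=4,suppress=True)
s=env.sense();print(s["ft_force"],s["torque"],s["gripper_width"],s["eef_pos"],s["joint_pos"])
R=np.array(s["ee_rot"]);p=s["eef_pos"]
t=np.array([.5413,.184,.285]); print("shift tool",R.T@(t-p), "yaw",np.arctan2(R[1,0],R[0,0]), "turn z", -(np.pi+0.212-np.arctan2(R[1,0],R[0,0])))
w=env.get_image("wrist");cv2.imwrite("pics/w3.png",w["frame"][:,:,::-1])
E
```

```text
time_s: 6.68
eef_pos: [0.5019, -0.3449, 0.2838]
ee_rot: [[-0.989, 0.149, 0.002], [0.149, 0.989, -0.002], [-0.002, -0.001, -1.0]]
ft_force: [-0.1, -0.3, -3.1]
gripper_width: 0.0227
[-0.0796 -0.282  -3.0635] [-0.0312 -0.0063 -0.0004] 0.022654044795224804 [ 0.5019 -0.3449  0.2838] [ 0.9532  0.4511 -0.6527  1.4983  0.2807  1.2841  1.6916]
shift tool [ 0.0397  0.5289 -0.0021] yaw 2.9924037662897853 turn z -0.361188887300008
```

View pics/w3.png

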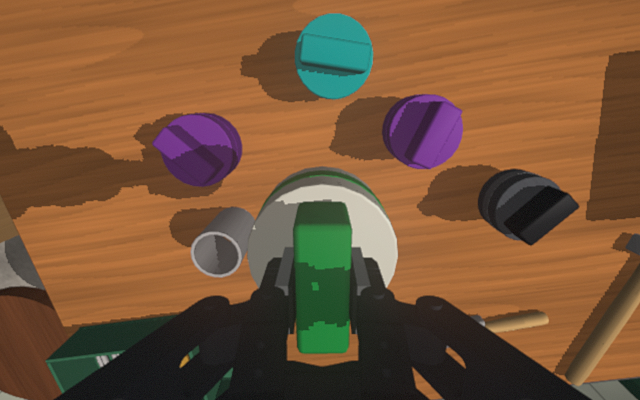

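```bash
python3 -m pendant '[[0,0,-0.04,0.002,0.02,-0.002,0.015],[0,0,-0.08,0.007,0.065,-0.002,0.015],[0,0,-0.12,0.012,0.11,-0.002,0.015],[0,0,-0.16,0.017,0.155,-0.002,0.015],[0,0,-0.2,0.02,0.2,-0.002,0.015],[0,0,-0.24,0.023,0.245,-0.002,0.015],[0,0,-0.28,0.026,0.29,-0.002,0.015],[0,0,-0.32,0.03,0.335,-0.002,0.015],[0,0,-0.36,0.032,0.375,-0.002,0.015],[0,0,-0.36,0.034,0.4,-0.002,0.015],[0,0,-0.36,0.035,0.42,-0.002,0.015],[0,0,-0.36,0.035,0.42,-0.002,0.015]]';  python3 - <<'E'
from h import *
np.set_printoptions(precision=4,suppress=True)
s=env.sense();print(s["ft_force"],s["torque"],s["gripper_width"],s["eef_pos"],s["joint_pos"])
for n in ["wrist","top","side"]:
    w=env.get_image(n);cv2.imwrite(f"pics/{n}4.png",w["frame"][:,:,::-1])
    print(n,places(n,"inlet"),places(n,"flange"))
E
```

```text
time_s: 8.22
eef_pos: [0.528, 0.0784, 0.2838]
ee_rot: [[-0.977, -0.215, -0.001], [-0.215, 0.977, -0.0], [0.001, -0.0, -1.0]]
ft_force: [0.1, 0.4, -3.6]
gripper_width: 0.0229
[ 0.0804  0.4311 -3.6124] [0.0097 0.0578 0.0358] 0.022938026091931008 [0.528  0.0784 0.2838] [ 0.3981  0.371  -0.8665  1.6653  0.2959  1.244   1.2559]
wrist [(array([425.088, 225.8  ]), 0.77)] [(array([426.624, 225.88 ]), 0.76)]
top [(array([260.288, 206.8  ]), 0.72)] [(array([258.624, 208.88 ]), 0.8), (array([265.088, 217.48 ]), 0.23)]
side [(array([272.576, 231.6  ]), 0.91)] [(array([274.496, 230.2  ]), 0.73), (array([274.112, 231.   ]), 0.48)]
```

View pics/wrist4.png

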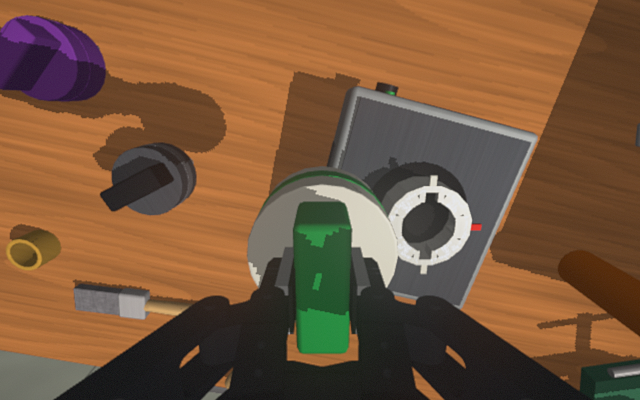

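View pics/side4.png

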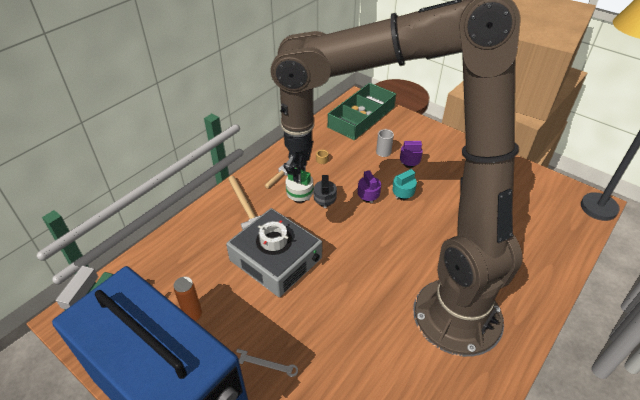

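```bash
python3 - <<'E'
from h import *
w=env.get_image("wrist")
cv2.imwrite("pics/w4c.png",cv2.resize(w["frame"][165:285,370:500],None,fx=6,fy=5,interpolation=cv2.INTER_CUBIC)[:,:,::-1])
cv2.imwrite("pics/w4b.png",cv2.resize(w["frame"][160:360,240:410],None,fx=3,fy=3,interpolation=cv2.INTER_CUBIC)[:,:,::-1])
E
```

```text
(no output)
```

View pics/w4c.png

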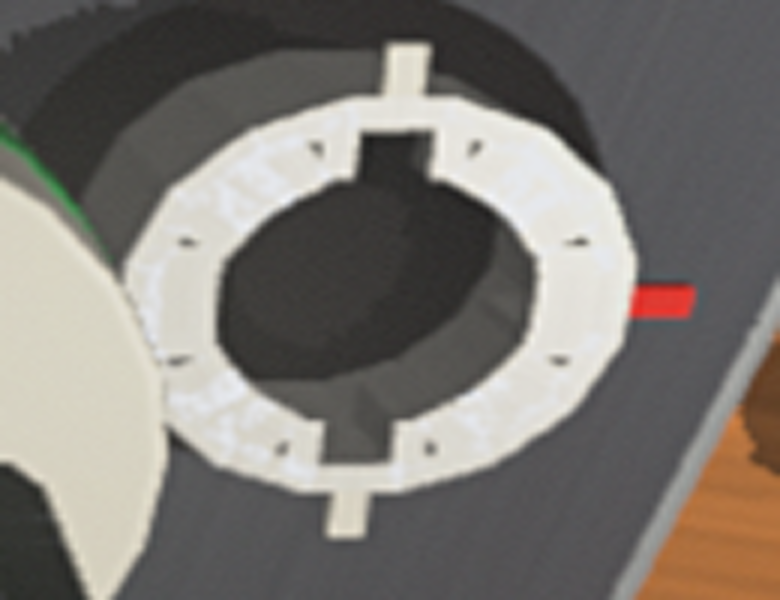

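View pics/w4b.png

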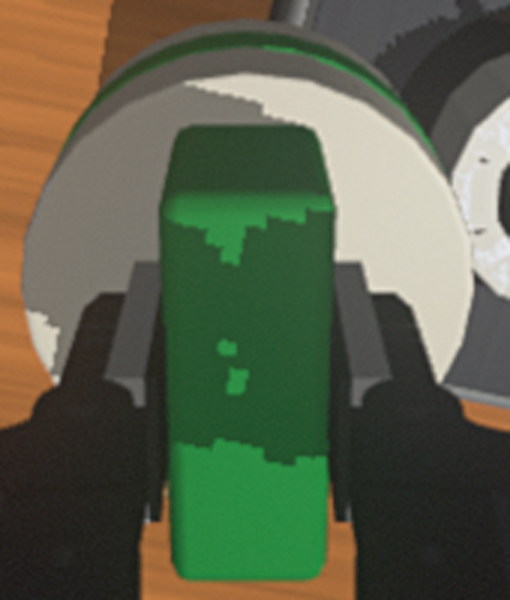

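```bash
python3 - <<'E'
from h import *
np.set_printoptions(precision=4,suppress=True)
w=env.get_image("wrist");s=env.sense();R=np.array(s["ee_rot"]);p=np.array(s["eef_pos"])
T=env.get_image("top");S=env.get_image("side")
c=lambda x,y:((x+.5)/6-.5+370,(y+.5)/5-.5+165)
def rep(n,a,b,z=.142):
    A=atz(w,c(*a),z);B=atz(w,c(*b),z);d=A-B;print(n,(A+B)/2,"yaw",np.arctan2(d[1],d[0]),"len",np.linalg.norm(d));return (A+B)/2
rep("marks",(410,43),(347,538)); rep("markw",(408,96),(349,492)); m=rep("slots",(398,132),(358,463)); rep("slotL",(362,133),(322,462));rep("slotR",(435,133),(393,465))
print("red",atz(w,c(695,301),.142))
# outer ring points
pts=[(637,260),(632,320),(575,410),(490,470),(405,492),(310,490),(215,462),(130,290),(165,190),(245,132),(345,98),(460,96),(545,127),(610,185)]
Q=np.array([atz(w,c(*q),.142)[:2] for q in pts]); A=np.c_[2*Q,np.ones(len(Q))]; x=np.linalg.lstsq(A,(Q**2).sum(1),rcond=None)[0]; print("ring centre",x[:2],"r",np.sqrt(x[2]+x[:2]@x[:2]))
# screws/bore
pts=[(218,320),(222,270),(250,230),(300,200),(535,260),(533,310),(515,350),(470,395),(235,355),(500,215),(270,395)]
Q=np.array([atz(w,c(*q),.142)[:2] for q in pts]); A=np.c_[2*Q,np.ones(len(Q))]; x=np.linalg.lstsq(A,(Q**2).sum(1),rcond=None)[0]; print("bore centre",x[:2],"r",np.sqrt(x[2]+x[:2]@x[:2]))
cb=lambda x,y:((x+.5)/3-.5+240,(y+.5)/3-.5+160)
zb=p[2]+.026
B=np.array([R.T@(atz(w,cb(*q),zb)-p) for q in [(163,200),(333,200),(325,580),(178,580)]]);print("bar in tool",B,B.mean(0)); 
print(p, np.arctan2(-R[1,0],-R[0,0]))
print("wristcam in tool",R.T@(w["position"]-p))
for n,im in (("top",T),("side",S)): cv2.imwrite(f"pics/{n}5c.png",cv2.resize(im["frame"][190:270,220:330] if n=="side" else im["frame"][160:260,210:310],None,fx=6,fy=6,interpolation=cv2.INTER_CUBIC)[:,:,::-1])
E
```

```text
marks [0.5436 0.1855 0.142 ] yaw -2.9256742182485502 len 0.10171258204491106
markw [0.5434 0.1855 0.142 ] yaw -2.9424611613422207 len 0.0814160915047358
slots [0.5436 0.1855 0.142 ] yaw -2.920627342603475 len 0.06811511059963812
slotL [0.5448 0.1799 0.142 ] yaw -2.9268982081357957 len 0.06770298065047976
slotR [0.5427 0.1913 0.142 ] yaw -2.919287023947282 len 0.0683608561050679
red [0.5326 0.235  0.142 ]
ring centre [0.5433 0.1857] r 0.04129085198289212
bore centre [0.5433 0.1854] r 0.025326086196359707
bar in tool [[ 0.0301 -0.0116 -0.026 ]
 [ 0.0301  0.0107 -0.026 ]
 [-0.0313  0.0111 -0.026 ]
 [-0.0313 -0.011  -0.026 ]] [-0.0006 -0.0002 -0.026 ]
[0.5294 0.0753 0.2845] 0.21027858375607983
wristcam in tool [ 0.0772 -0.0003 -0.1425]
```

View pics/side5c.png

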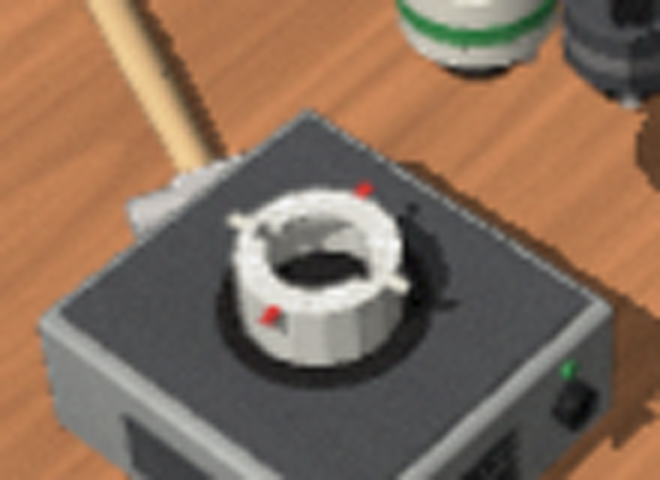

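View pics/top5c.png

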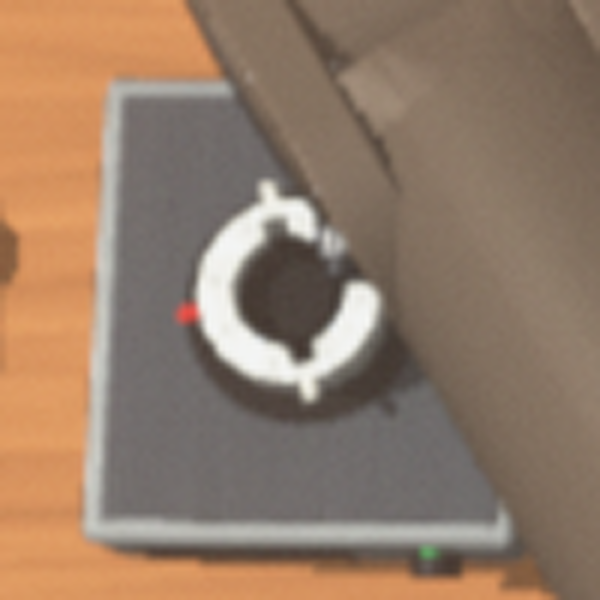

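```bash
python3 -m pendant '[[0,0,-0.008,-0.007,0.02,0,0.015],[0,0,-0.008,-0.015,0.045,0,0.015],[0,0,-0.008,-0.025,0.07,0,0.015],[0,0,-0.008,-0.032,0.09,0,0.015],[0,0,-0.008,-0.036,0.105,0,0.015],[0,0,-0.008,-0.036,0.105,0.01,0.015],[0,0,-0.008,-0.036,0.105,0.025,0.015],[0,0,-0.008,-0.036,0.105,0.035,0.015],[0,0,-0.008,-0.036,0.105,0.04,0.015],[0,0,-0.008,-0.036,0.105,0.04,0.015],[0,0,-0.008,-0.036,0.105,0.04,0.015],[0,0,-0.008,-0.036,0.105,0.04,0.015]]';  cat > st.py <<'E'
from h import *
np.set_printoptions(precision=4,suppress=True)
s=env.sense();R=np.array(s["ee_rot"]);p=np.array(s["eef_pos"])
print("t",s["time_s"],"p",p,"yaw",np.arctan2(R[1,0],R[0,0]),"z",R[:,2],"F",s["ft_force"],"M",s["torque"],"q7",s["joint_pos"][6], "w",s["gripper_width"])
print("tool shift to (0.5425,0.1853):",(R.T@(np.array([.5425,.1853,p[2]])-p)))
E
python3 st.py; python3 - <<'E'
from h import *
for n in ["side","wrist"]:
    w=env.get_image(n);cv2.imwrite(f"pics/{n}6.png",w["frame"][:,:,::-1])
    if n=="side": cv2.imwrite("pics/side6c.png",cv2.resize(w["frame"][170:280,220:340],None,fx=6,fy=5.4,interpolation=cv2.INTER_CUBIC)[:,:,::-1])
E
```

```text
time_s: 10.38
eef_pos: [0.5429, 0.1858, 0.2448]
ee_rot: [[-0.976, -0.217, 0.002], [-0.217, 0.976, -0.001], [-0.001, -0.001, -1.0]]
ft_force: [-0.4, 0.8, -1.3]
gripper_width: 0.0231
t 10.375 p [0.5429 0.1858 0.2448] yaw -2.923167251087613 z [ 0.0016 -0.0008 -1.    ] F [-0.3731  0.8121 -1.2544] M [ 0.0024  0.0411 -0.0388] q7 1.0254104290546078 w 0.023080300160586435
tool shift to (0.5425,0.1853): [ 0.0005 -0.0004 -0.    ]
```

View pics/side6c.png

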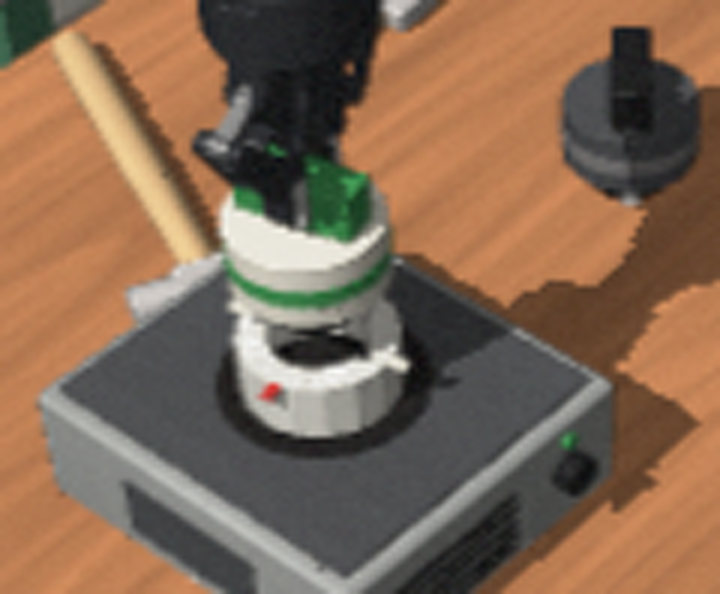

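View pics/wrist6.png

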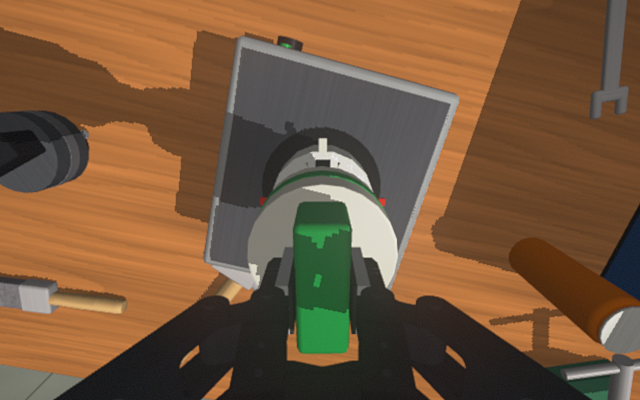

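```bash
python3 -m pendant '[[0,0,0,0,0,0.006,0.015],[0,0,0,0,0,0.012,0.015],[0,0,0,0,0,0.017,0.015],[0,0,0,0,0,0.021,0.015],[0,0,0,0,0,0.024,0.015],[0,0,0,0,0,0.024,0.015],[0,0,0,0,0,0.024,0.015]]'; python3 st.py
```

```text
time_s: 11.35
eef_pos: [0.5429, 0.1858, 0.2208]
ee_rot: [[-0.976, -0.217, 0.002], [-0.217, 0.976, -0.001], [-0.001, -0.001, -1.0]]
ft_force: [0.1, 0.1, -2.4]
gripper_width: 0.0228
t 11.35 p [0.5429 0.1858 0.2208] yaw -2.9231447870299627 z [ 0.0016 -0.0008 -1.    ] F [ 0.1331  0.1008 -2.3509] M [ 0.0112  0.0046 -0.0078] q7 1.007576475286004 w 0.022809960550272623
tool shift to (0.5425,0.1853): [ 0.0005 -0.0004 -0.    ]
```

```bash
python3 -m pendant '[[0,0,0,0,0,0.001,0.015],[0,0,0,0,0,0.002,0.015],[0,0,0,0,0,0.003,0.015],[0,0,0,0,0,0.004,0.015],[0,0,0,0,0,0.005,0.015],[0,0,0,0,0,0.006,0.015]]'; python3 st.py
```

```text
time_s: 12.1
eef_pos: [0.5429, 0.1858, 0.2147]
ee_rot: [[-0.976, -0.217, 0.002], [-0.217, 0.976, -0.001], [-0.001, -0.001, -1.0]]
ft_force: [0.8, -0.6, -2.1]
gripper_width: 0.023
t 12.1 p [0.5429 0.1858 0.2147] yaw -2.9231121264848197 z [ 0.0016 -0.0008 -1.    ] F [ 0.7828 -0.5889 -2.1163] M [0.0386 0.0171 0.0039] q7 1.0028366890098153 w 0.022958722811717448
tool shift to (0.5425,0.1853): [ 0.0005 -0.0004 -0.    ]
```

Pins are already below the rim without contact. Continuing gently.

```bash
python3 -m pendant '[[0,0,0,0,0,0.0015,0.015],[0,0,0,0,0,0.003,0.015],[0,0,0,0,0,0.0045,0.015],[0,0,0,0,0,0.006,0.015],[0,0,0,0,0,0.0075,0.015],[0,0,0,0,0,0.009,0.015]]'; python3 st.py
```

```text
time_s: 12.85
eef_pos: [0.543, 0.1858, 0.2057]
ee_rot: [[-0.976, -0.217, 0.002], [-0.217, 0.976, -0.001], [-0.002, -0.001, -1.0]]
ft_force: [-0.4, -0.9, 5.5]
gripper_width: 0.0236
t 12.85 p [0.543  0.1858 0.2057] yaw -2.9231081309093967 z [ 0.0018 -0.0008 -1.    ] F [-0.4419 -0.9152  5.5359] M [-0.2101  0.0972  0.0133] q7 0.9956591740753697 w 0.02358753442869682
tool shift to (0.5425,0.1853): [ 0.0006 -0.0004 -0.    ]
```

Pad met at the expected height (8.6 N net of weight). Pressing to about 8.5 mm of pad travel.

```bash
python3 -m pendant '[[0,0,0,0,0,0.001,0.015],[0,0,0,0,0,0.002,0.015],[0,0,0,0,0,0.003,0.015],[0,0,0,0,0,0.004,0.015],[0,0,0,0,0,0.005,0.015],[0,0,0,0,0,0.006,0.015],[0,0,0,0,0,0.007,0.015],[0,0,0,0,0,0.008,0.015],[0,0,0,0,0,0.008,0.015]]'; python3 st.py
```

```text
time_s: 13.98
eef_pos: [0.5432, 0.186, 0.1987]
ee_rot: [[-0.976, -0.217, 0.003], [-0.217, 0.976, -0.001], [-0.003, -0.001, -1.0]]
ft_force: [-1.9, -2.7, 8.8]
gripper_width: 0.0231
t 13.975 p [0.5432 0.186  0.1987] yaw -2.9232176531261573 z [ 0.0028 -0.0009 -1.    ] F [-1.8684 -2.6973  8.7891] M [-0.5061  0.7017 -0.0097] q7 0.9891305608300188 w 0.02309083984129317
tool shift to (0.5425,0.1853): [ 0.0008 -0.0005 -0.    ]
```

```bash
python3 -m pendant '[[0,0,0,0.0005,-0.0005,0.0005,0.015],[0,0,0,0.0007,-0.0007,0.001,0.015],[0,0,0,0.0007,-0.0007,0.0015,0.015],[0,0,0,0.0007,-0.0007,0.0015,0.015]]'; python3 st.py; python3 - <<'E'
from h import *
for n in ["side","wrist"]:
    w=env.get_image(n)
    if n=="side": cv2.imwrite("pics/side7c.png",cv2.resize(w["frame"][170:280,220:340],None,fx=6,fy=5.4,interpolation=cv2.INTER_CUBIC)[:,:,::-1])
    else: cv2.imwrite("pics/wrist7.png",w["frame"][:,:,::-1])
E
```

```text
time_s: 14.48
eef_pos: [0.5431, 0.1858, 0.1984]
ee_rot: [[-0.976, -0.217, 0.004], [-0.217, 0.976, -0.0], [-0.004, -0.001, -1.0]]
ft_force: [-2.6, -0.7, 8.7]
gripper_width: 0.0235
t 14.475 p [0.5431 0.1858 0.1984] yaw -2.9230105984528487 z [ 0.0044 -0.0001 -1.    ] F [-2.6302 -0.7297  8.6903] M [-0.1727  0.6506  0.0633] q7 0.989063130621452 w 0.02352193312399616
tool shift to (0.5425,0.1853): [ 0.0007 -0.0004 -0.    ]
```

View pics/side7c.png

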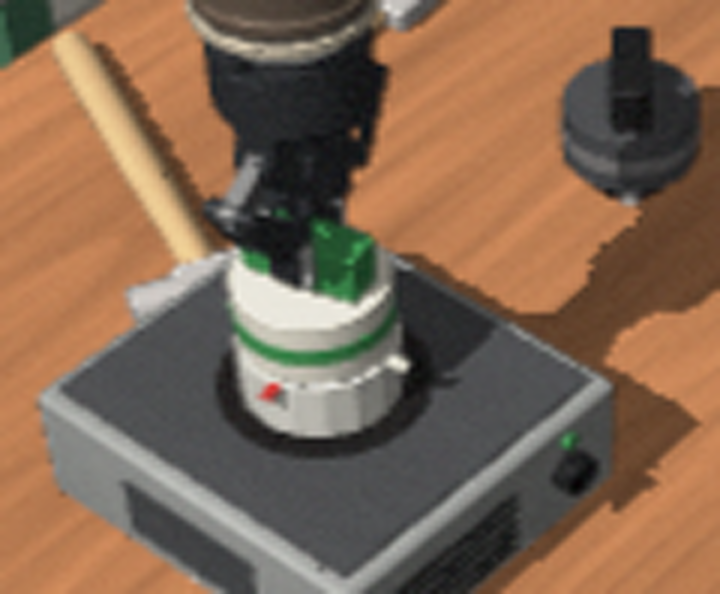

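View pics/wrist7.png

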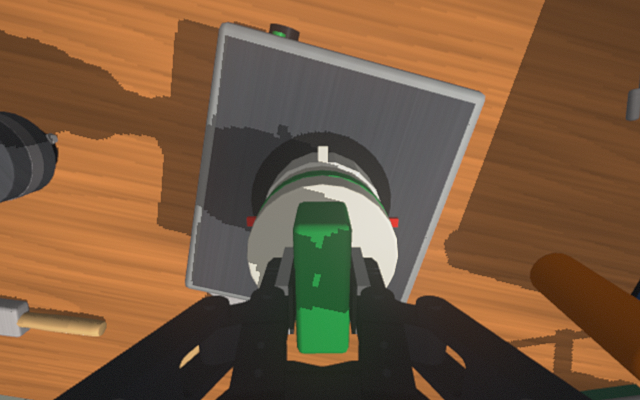

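```bash
python3 -m pendant '[[0,0,0,0.0005,-0.0003,0.001,0.015],[0,0,0,0.001,-0.0003,0.0017,0.015],[0,0,0,0.001,-0.0003,0.0025,0.015],[0,0,0,0.001,-0.0003,0.0025,0.015]]'; python3 st.py
```

```text
time_s: 15.08
eef_pos: [0.5429, 0.1858, 0.1973]
ee_rot: [[-0.976, -0.217, 0.007], [-0.217, 0.976, 0.001], [-0.006, -0.001, -1.0]]
ft_force: [-1.4, -1.0, 8.1]
gripper_width: 0.0226
t 15.075 p [0.5429 0.1858 0.1973] yaw -2.923191717643187 z [ 0.0065  0.0006 -1.    ] F [-1.4078 -0.9643  8.0684] M [-0.277   0.4565 -0.053 ] q7 0.9873831286113056 w 0.02260299854682783
tool shift to (0.5425,0.1853): [ 0.0005 -0.0004 -0.    ]
```

```bash
python3 -m pendant '[[0,0.005,0.05,0.0005,-0.0005,0.0015,0.015],[0,0.005,0.1,0.0005,-0.0005,0.0015,0.015],[0,0.005,0.15,0.0005,-0.0005,0.0015,0.015],[0,0.005,0.2,0.0005,-0.0005,0.0015,0.015],[0,0.005,0.25,0.0005,-0.0005,0.0015,0.015],[0,0.005,0.3,0.0005,-0.0005,0.0015,0.015]]'; python3 st.py
```

```text
time_s: 15.82
eef_pos: [0.5434, 0.1861, 0.1973]
ee_rot: [[-0.997, 0.083, 0.004], [0.083, 0.997, 0.002], [-0.004, 0.002, -1.0]]
ft_force: [-1.1, -0.7, 8.2]
gripper_width: 0.0229
t 15.825 p [0.5434 0.1861 0.1973] yaw 3.0585617315159634 z [ 0.0043  0.0016 -1.    ] F [-1.0605 -0.708   8.1682] M [-0.0046  0.2121  0.0726] q7 0.7254064729482765 w 0.022916388199728334
tool shift to (0.5425,0.1853): [ 0.0008 -0.0009 -0.    ]
```

```bash
python3 -m pendant '[[0,0.004,0.06,0.0005,-0.0005,0.0014,0.015],[0,0.004,0.12,0.0005,-0.0005,0.0014,0.015],[0,0.004,0.18,0.0005,-0.0005,0.0014,0.015],[0,0.004,0.24,0.0005,-0.0005,0.0014,0.015],[0,0.004,0.3,0.0005,-0.0005,0.0014,0.015],[0,0.004,0.36,0.0005,-0.0005,0.0014,0.015],[0,0.004,0.42,0.0005,-0.0005,0.0014,0.015],[0,0.004,0.48,0.0005,-0.0005,0.0014,0.015],[0,0.004,0.54,0.0005,-0.0005,0.0014,0.015],[0,0.004,0.6,0.0005,-0.0005,0.0014,0.015]]'; python3 st.py
```

```text
time_s: 17.08
eef_pos: [0.5438, 0.1865, 0.1975]
ee_rot: [[-0.775, 0.632, 0.004], [0.632, 0.775, 0.004], [0.0, 0.006, -1.0]]
ft_force: [-0.8, 0.6, 8.9]
gripper_width: 0.0227
t 17.075 p [0.5438 0.1865 0.1975] yaw 2.4569351404358004 z [ 0.0036  0.0044 -1.    ] F [-0.7719  0.5775  8.9146] M [-0.0923  0.2593  0.1153] q7 0.19707947299579853 w 0.022691527782107805
tool shift to (0.5425,0.1853): [ 0.0002 -0.0018 -0.    ]
```

```bash
python3 -m pendant '[[0.003,0.002,0.06,0,-0.0007,0.0014,0.015],[0.003,0.002,0.12,0,-0.001,0.0014,0.015],[0.003,0.002,0.18,0,-0.001,0.0014,0.015],[0.003,0.002,0.24,0,-0.001,0.0014,0.015],[0.003,0.002,0.3,0,-0.001,0.0014,0.015],[0.003,0.002,0.36,0,-0.001,0.0014,0.015],[0.003,0.002,0.42,0,-0.001,0.0014,0.015],[0.003,0.002,0.48,0,-0.001,0.0014,0.015],[0.003,0.002,0.54,0,-0.001,0.0014,0.015]]'; python3 st.py
```

```text
time_s: 18.2
eef_pos: [0.5441, 0.1866, 0.1976]
ee_rot: [[-0.338, 0.941, 0.003], [0.941, 0.338, 0.006], [0.004, 0.005, -1.0]]
ft_force: [0.3, 0.3, 8.5]
gripper_width: 0.0231
t 18.2 p [0.5441 0.1866 0.1976] yaw 1.9155226258175424 z [ 0.003   0.0055 -1.    ] F [0.3046 0.3411 8.4666] M [-0.1562  0.1385  0.0438] q7 -0.28384377905866676 w 0.023077274344729132
tool shift to (0.5425,0.1853): [-0.0007 -0.002  -0.    ]
```

```bash
python3 -m pendant '[[0.003,0.002,0.03,0,-0.0005,0.0014,0.015],[0.003,0.002,0.06,0,-0.0005,0.0014,0.015],[0.003,0.002,0.08,0,-0.0005,0.0014,0.015],[0.003,0.002,0.1,0,-0.0005,0.0014,0.015],[0.003,0.002,0.11,0,-0.0005,0.0014,0.015]]'; python3 st.py
```

```text
time_s: 18.82
eef_pos: [0.5443, 0.1869, 0.1976]
ee_rot: [[-0.232, 0.973, 0.002], [0.973, 0.232, 0.007], [0.006, 0.003, -1.0]]
ft_force: [-2.0, -0.8, 9.0]
gripper_width: 0.0231
t 18.825 p [0.5443 0.1869 0.1976] yaw 1.8053703145944011 z [ 0.0018  0.0071 -1.    ] F [-2.0093 -0.841   9.0434] M [-0.5154  0.398   0.0449] q7 -0.38072265800334854 w 0.023081883178033828
tool shift to (0.5425,0.1853): [-0.0011 -0.0022 -0.    ]
```

```bash
python3 -m pendant '[[0.003,0.002,0.01,0.0005,-0.001,0.0014,0.015],[0.003,0.002,0.02,0.0005,-0.001,0.0014,0.015],[0.003,0.002,0.03,0.0005,-0.001,0.0014,0.015]]'; python3 st.py
```

```text
time_s: 19.2
eef_pos: [0.5442, 0.187, 0.1976]
ee_rot: [[-0.203, 0.979, 0.001], [0.979, 0.203, 0.008], [0.008, 0.003, -1.0]]
ft_force: [-0.3, -2.5, 8.4]
gripper_width: 0.0231
t 19.2 p [0.5442 0.187  0.1976] yaw 1.774920038776121 z [ 0.001   0.0083 -1.    ] F [-0.2727 -2.4804  8.3651] M [-0.7739  0.1996  0.104 ] q7 -0.40679172808709824 w 0.023115218264258303
tool shift to (0.5425,0.1853): [-0.0013 -0.002  -0.    ]
```

```bash
python3 -m pendant '[[0.003,-0.005,0.01,-0.0007,-0.0007,0.0014,0.015],[0.003,-0.008,0.02,-0.001,-0.001,0.0014,0.015],[0.003,-0.008,0.03,-0.001,-0.001,0.0014,0.015]]'; python3 st.py
```

```text
time_s: 19.58
eef_pos: [0.5438, 0.187, 0.1976]
ee_rot: [[-0.174, 0.985, 0.002], [0.985, 0.174, 0.001], [0.001, 0.002, -1.0]]
ft_force: [-2.3, 1.3, 9.4]
gripper_width: 0.023
t 19.575 p [0.5438 0.187  0.1976] yaw 1.7459643720902855 z [ 0.0016  0.0012 -1.    ] F [-2.3322  1.2929  9.3994] M [0.0727 0.7075 0.3312] q7 -0.44006472560560833 w 0.023039463241982545
tool shift to (0.5425,0.1853): [-0.0015 -0.0016 -0.    ]
```

Stop felt (Mz 0.33 N·m at about 1.61 rad of turn). Backing off slightly to the pocket centre and easing up.

```bash
python3 -m pendant '[[0,0,-0.01,0,0,0.001,0.015],[0,0,-0.025,0,0,0.0005,0.015],[0,0,-0.025,0,0,-0.0005,0.015],[0,0,-0.025,0,0,-0.0015,0.015],[0,0,-0.025,0,0,-0.0025,0.015],[0,0,-0.025,0,0,-0.0035,0.015],[0,0,-0.025,0,0,-0.0035,0.015]]'; python3 st.py
```

```text
time_s: 20.45
eef_pos: [0.5439, 0.1873, 0.2022]
ee_rot: [[-0.199, 0.98, 0.003], [0.98, 0.199, 0.001], [0.001, 0.003, -1.0]]
ft_force: [-1.9, -0.4, 6.9]
gripper_width: 0.0228
t 20.45 p [0.5439 0.1873 0.2022] yaw 1.7711812071185766 z [ 0.0026  0.0014 -1.    ] F [-1.887  -0.4024  6.9462] M [-0.4076  0.6091  0.0238] q7 -0.4156128115370439 w 0.02282195254651577
tool shift to (0.5425,0.1853): [-0.0017 -0.0018 -0.    ]
```

```bash
python3 -m pendant '[[0,0,0,0,0,0.0004,0.015],[0,0,0,0,0,-0.0003,0.015],[0,0,0,0,0,-0.0008,0.015],[0,0,0,0,0,-0.0008,0.015]]'; python3 st.py
```

```text
time_s: 20.95
eef_pos: [0.5439, 0.1873, 0.2029]
ee_rot: [[-0.199, 0.98, 0.002], [0.98, 0.199, 0.001], [0.001, 0.003, -1.0]]
ft_force: [-1.5, -1.0, 1.5]
gripper_width: 0.0231
t 20.95 p [0.5439 0.1873 0.2029] yaw 1.7712271696563204 z [ 0.0025  0.0014 -1.    ] F [-1.5096 -1.0483  1.5441] M [-0.2399  0.3296 -0.0574] q7 -0.415065448725018 w 0.023149089704460394
tool shift to (0.5425,0.1853): [-0.0017 -0.0017 -0.    ]
```

Pins have seated at the locked height (TCP 0.203 → 32 mm, spring load carried by the pockets). Releasing.

```bash
python3 -m pendant '[[0,0,0,0,0,0,0.03],[0,0,0,0,0,0,0.045],[0,0,0,0,0,0,0.055],[0,0,0,0,0,0,0.055],[0,0,0,0,0,0,0.055],[0,0,0,0,0,-0.02,0.055],[0,0,0,0,0,-0.06,0.055],[0,0,0,0,0,-0.1,0.055],[0,0,0,0,0,-0.13,0.055],[0,0,0,0,0,-0.13,0.055]]'; python3 st.py; python3 - <<'E'
from h import *
for n in ["side","wrist","top"]:
    w=env.get_image(n)
    if n=="side": cv2.imwrite("pics/side8c.png",cv2.resize(w["frame"][170:280,220:340],None,fx=6,fy=5.4,interpolation=cv2.INTER_CUBIC)[:,:,::-1])
    else: cv2.imwrite(f"pics/{n}8.png",w["frame"][:,:,::-1])
E
```

```text
time_s: 22.2
eef_pos: [0.5445, 0.1879, 0.3356]
ee_rot: [[-0.199, 0.98, 0.007], [0.98, 0.199, 0.003], [0.002, 0.007, -1.0]]
ft_force: [0.4, -0.8, 0.2]
gripper_width: 0.0552
t 22.2 p [0.5445 0.1879 0.3356] yaw 1.771250421535555 z [ 0.0069  0.0031 -1.    ] F [ 0.3605 -0.7512  0.1871] M [ 0.0418 -0.0075 -0.0486] q7 -0.36213588638770416 w 0.05518297969980736
tool shift to (0.5425,0.1853): [-0.0021 -0.0025 -0.    ]
```

View pics/side8c.png

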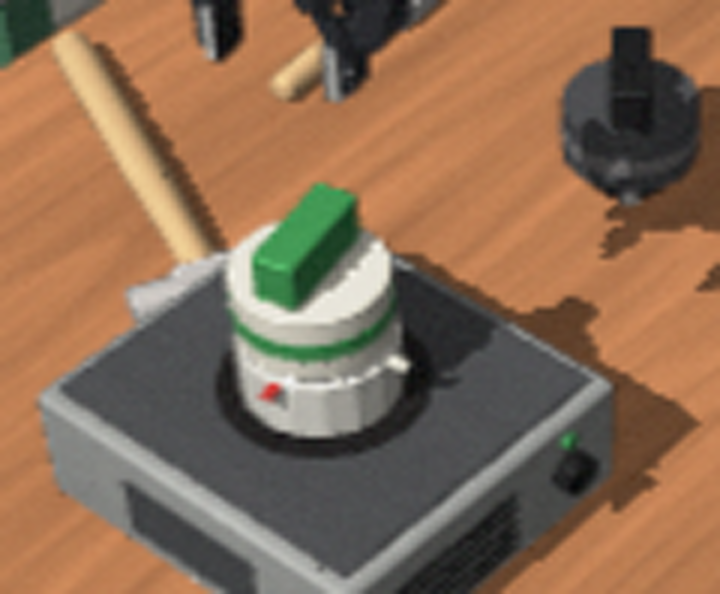

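View pics/wrist8.png

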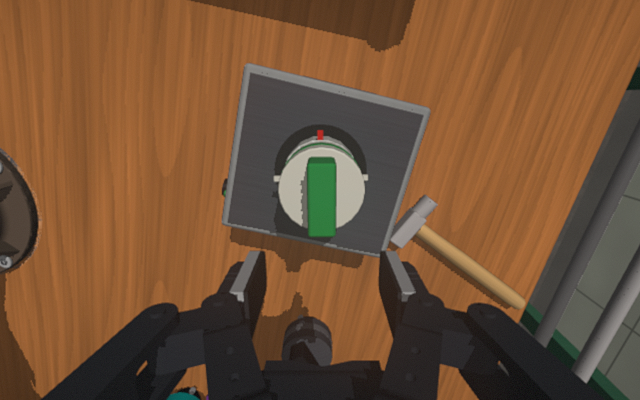

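```bash
python3 - <<'E'
from h import *
np.set_printoptions(precision=4,suppress=True)
w=env.get_image("wrist");S=env.get_image("side")
f=w["frame"].astype(int);g=f[:,:,1]
m=((g>f[:,:,0]+30)&(g>f[:,:,2]+30)); m[:,:290]=0;m[:,350:]=0;m[:152]=0;m[245:]=0
mt=(m&(g>110)).astype(np.uint8);cn=max(cv2.findContours(mt,cv2.RETR_EXTERNAL,cv2.CHAIN_APPROX_NONE)[0],key=len)
r=cv2.minAreaRect(cn);print(r)
P=np.array([atz(w,p,.229) for p in cv2.boxPoints(r)]);print(P,P.mean(0),[np.linalg.norm(P[i]-P[i-1]) for i in range(4)],[np.arctan2(*(P[i]-P[i-1])[[1,0]]) for i in range(4)])
print(tri([ray(w,r[0]),ray(S,(271,212))]))
E
```

```text
((323.5, 199.0), (72.0, 27.0), 90.0)
[[0.5282 0.2151 0.229 ]
 [0.5488 0.2193 0.229 ]
 [0.5617 0.1599 0.229 ]
 [0.5396 0.1554 0.229 ]] [0.5446 0.1874 0.229 ] [np.float64(0.060788594487419946), np.float64(0.02099759612697454), np.float64(0.060796617118773995), np.float64(0.022560996479164243)] [np.float64(1.759344141187538), np.float64(0.19993871207694597), np.float64(-1.3565310324826032), np.float64(-2.941907793380627)]
(array([0.5442, 0.1846, 0.2208]), [np.float64(0.0015875765958320018), np.float64(0.0015875765958321703)])
```

The triangulated bar top height (0.221) disagrees with the expected 0.229. I picked that side pixel roughly, so I'll check by projecting the bar model into the side and wrist views.

```bash
python3 - <<'E'
from h import *
S=env.get_image("side");T=env.get_image("top");w=env.get_image("wrist")
out=[]
yaw=1.771
for dz,col in ((.229,(0,0,255)),(.222,(255,0,0))):
  for im,nm,(x0,y0,x1,y1) in ((S,"s",(240,180,310,250)),(w,"w",(270,120,370,260))):
    k=7 if nm=="s" else 4
    a=cv2.resize(im["frame"][y0:y1,x0:x1],None,fx=k,fy=k,interpolation=cv2.INTER_CUBIC)[:,:,::-1].copy()
    c=np.array([.5438,.1865])
    ex=np.array([np.cos(yaw),np.sin(yaw)]);ey=np.array([-ex[1],ex[0]])
    q=[proj(im,[*(c+sx*.032*ex+sy*.012*ey),dz]) for sx,sy in ((1,1),(1,-1),(-1,-1),(-1,1))]
    q=np.array([((u-x0+.5)*k-.5,(v-y0+.5)*k-.5) for u,v in q]).astype(int)
    cv2.polylines(a,[q],True,col,1)
    cir=np.array([proj(im,[c[0]+.04*np.cos(t),c[1]+.04*np.sin(t),dz-.034]) for t in np.linspace(0,6.28,60)])
    cir=np.array([((u-x0+.5)*k-.5,(v-y0+.5)*k-.5) for u,v in cir]).astype(int)
    cv2.polylines(a,[cir],True,col,1)
    r=np.array([proj(im,[.5434+.0405*np.cos(t),.1855+.0405*np.sin(t),.142]) for t in np.linspace(0,6.28,60)])
    r=np.array([((u-x0+.5)*k-.5,(v-y0+.5)*k-.5) for u,v in r]).astype(int)
    cv2.polylines(a,[r],True,(0,255,255),1)
    cv2.imwrite(f"pics/ov_{nm}_{int(dz*1000)}.png",a); out.append(a)
hs=np.hstack([out[0],out[2]]);hs=cv2.resize(hs,(800,400));cv2.imwrite("pics/ov_s.png",hs)
hs=np.hstack([out[1],out[3]]);cv2.imwrite("pics/ov_w.png",hs)
E
```

```text
(no output)
```

View pics/ov_s.png

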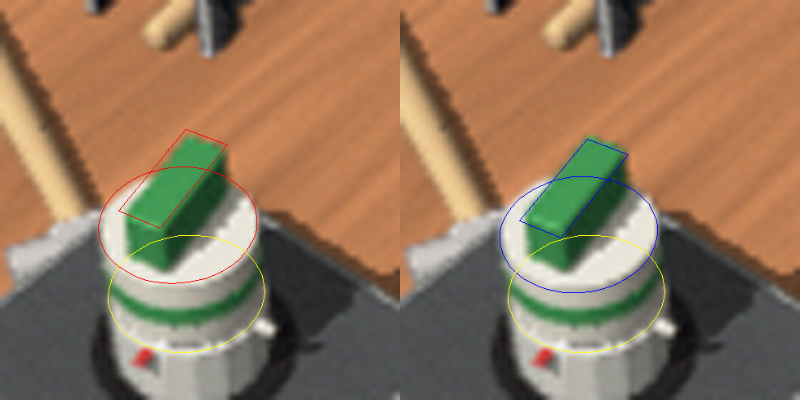

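View pics/ov_w.png

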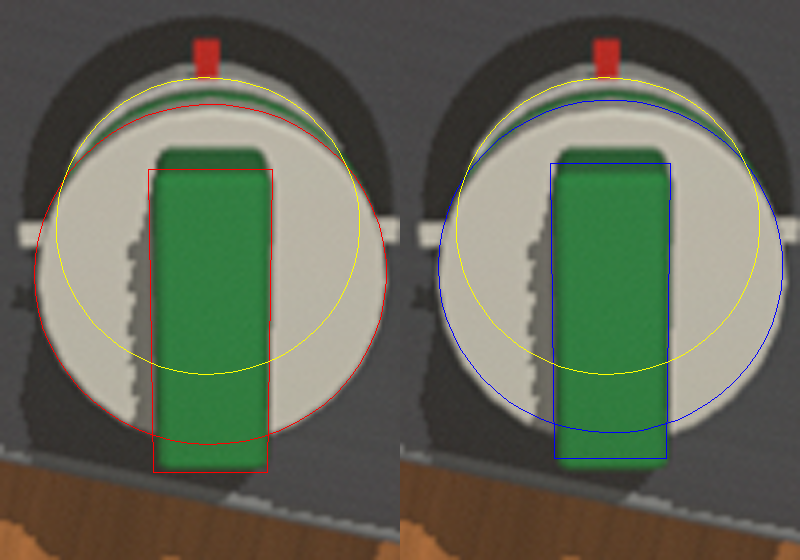

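Side camera carries an offset of about 1–2 px, so this isn't decisive. I'll measure the height relatively: where the green band sits now against the pressed (26.3 mm) and hovering (73.8 mm) side pictures.

```bash
python3 - <<'E'
from h import *
np.set_printoptions(precision=2,suppress=True)
S=env.get_image("side")
def band(fc):
    f=fc.astype(float); G=f[:,:,1]-(f[:,:,0]+f[:,:,2])/2
    o=[]
    for x in range(270,365,10):
        col=G[300 if G is not None else 0:430,x-2:x+3].mean(1) if True else 0
        o.append(col)
    return G
res={}
for n in "678":
    f=cv2.imread(f"pics/side{n}c.png").astype(float)
    G=f[:,:,1]-(f[:,:,0]+f[:,:,2])/2
    r=[]
    for x in range(280,360,8):
        lo,hi=(255,325) if n=="6" else (305,385)
        c=np.clip(G[lo:hi,x-3:x+4].mean(1)-8,0,None)
        r.append((c*np.arange(lo,hi)).sum()/c.sum())
    res[n]=np.array(r);print(n,np.array(r))
c=[.5436,.1862]
v=lambda z:(proj(S,[*c,z])[1]-170)*5.4
print("expected crop-row shift: mid 26.3->32:",v(.1683)-v(.174)," 73.8->26.3:",v(.1683)-v(.2158))
print("measured 7-8",(res["7"]-res["8"]).mean(),"7-6",(res["7"]-res["6"]).mean())
E
```

```text
6 [298.5  299.48 299.61 300.14 299.39 298.62 297.22 295.15 292.53 288.69]
7 [355.   357.19 357.86 357.97 357.94 357.52 356.88 354.98 352.15 350.15]
8 [346.23 343.51 347.06 353.26 353.14 352.17 351.76 349.57 346.37 344.92]
expected crop-row shift: mid 26.3->32: 7.054601384521959  73.8->26.3: 60.03383482638128
measured 7-8 6.96421576068833 7-6 58.8322220662028
```

```bash
python3 - <<'E'
import cv2,numpy as np
a=[cv2.imread(f"pics/side{n}c.png")[220:440,200:430] for n in "78"]
cv2.imwrite("pics/cmp78.png",cv2.resize(np.hstack(a),None,fx=1.7,fy=1.7,interpolation=cv2.INTER_CUBIC))
E
```

```text
(no output)
```

View pics/cmp78.png

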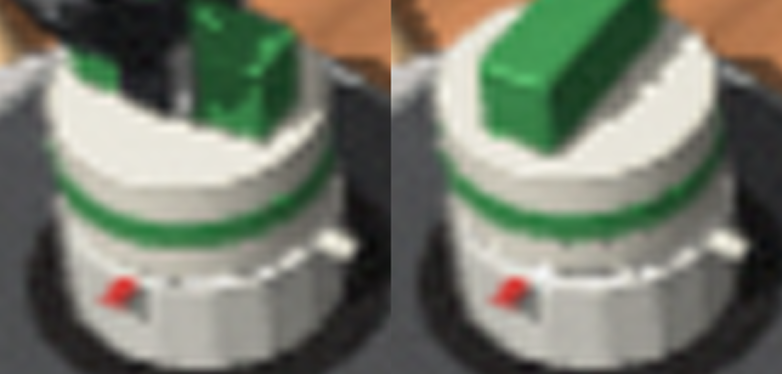

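The band rose by about 4.5–6 mm from the pressed state. With the TCP height (31.9 mm) and the drop in force on seating, that means it sits in the pockets. The bar lies along the red marks, and the gripper is 13 cm clear.

```bash
python3 -c "
from rig import env
print(env.job_done()); print(env.sense()['time_s'])"
```

```text
the job is handed in; nothing more can be done
None
the job is handed in; nothing more can be done
```

The fresh white and green cartridge is in the extractor's socket, turned to the stop and sprung up into the locking pockets. I handed the job in with about 22 s of robot time used.

- **Insertion:** I gripped the bar at 60 N and lowered the cartridge onto the slots I had measured, at (0.543, 0.1855) with a turn of 0.22 rad. The pins went in without catching, and I pressed to about 26.3 mm above the mouth. The push was about 12 N and sideways forces stayed below about 4 N.
- **Locking:** I turned it 1.61 rad clockwise until the stop gave 0.33 N·m, backed off 0.025 rad and eased up. At TCP 0.2029 m the spring load dropped off the wrist, which puts the cartridge's mid-point at about 32 mm. I then opened the fingers and withdrew 13 cm.
- **Last checks that agreed:** The bar sits at a yaw of about 1.76 to 1.77 rad, in line with the red marks and about 0.2 rad from the mouth's y axis. The cartridge looked upright and stayed in place after release.
- **Check that disagreed:** A rough side and wrist triangulation put the bar top at 0.221 m instead of 0.229 m. The side camera has an offset of 1–2 px, so I compared pictures instead. The band rose about 4.5–6 mm from the pressed position, giving a mid-point of about 31–32 mm, within the required 29.5–34.5 mm. Some columns of that comparison were contaminated.
- **Not measured:** I did not measure the other items on the bench again. The arm went near none of them, and the hammer and spent cartridge look unmoved in the last pictures.

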